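# Kit up the front-wheel parts

## Task

Gather the front-wheel parts into the parts tray. Stand the cast bracket on its foot in the square pan, let go, then press down on its boss to feel that it does not rock; thread the large bearing over the rod and then the flanged collar, flange down, on top of it; and put the slotted axle nut in the round bowl. Set the parts down without dropping them, and leave the small bearing, the plain sleeve and the plain nut where they lie.

Things in the scene. Friction and masses are not known exactly. Their poses are not given: they have to be found in the camera images.
- square_pan: Fixed square open steel pan, 104 x 104 mm outside, 22 mm high, walls and floor 3 mm thick. Origin: centre of its underside, 3 mm above the bench; z up, x and y along its sides. One of three pieces in a row, 112 mm apart centre to centre, in a fixed grey tray; their order and the tray's place and yaw change.
- spindle: Fixed upright steel rod, 9 mm diameter, 48 mm tall, in the middle of a round dark base 96 mm across and 20 mm high (rod top 68 mm above origin). Origin: centre of the base's underside, 3 mm above the bench; z up. One of three pieces in a row, 112 mm apart centre to centre, in a fixed grey tray; their order and the tray's place and yaw change.
- round_bowl: Fixed round open steel bowl, 106 mm across the rim, 26 mm high, flat floor 84 mm across and 4 mm thick. Origin: centre of its underside, 3 mm above the bench; z up. The tray is 126 x 352 mm, rim 14 mm high, handle 39 mm high at each short end. One of three pieces in a row, 112 mm apart centre to centre, in a fixed grey tray; their order and the tray's place and yaw change.
- bracket: Cast aluminium bracket, 0.3 kg: foot 70 (x) x 46 (y) mm on three pads (x 26, y +-16; x -28, y 0), web, brace, and on top a round boss, axis along y, 30 mm diameter, 24 mm between its flat ends (grip there, or press its top), centre x 10, y 0, z 46, top z 61 mm. Origin: under the foot's centre at the pads' underside; z up. Starts standing on its foot; fits the pan at any yaw.
- bearing: Large ball bearing: flat steel ring with black seals, 52 mm outside, 27 mm bore, 15 mm thick, 0.13 kg, lying flat; either face may be up in the end. Origin: centre of its underside; z up. Among the loose parts, any yaw; its place changes.
- collar: Flanged aluminium wheel collar: short tube, flange 48 mm diameter and 6 mm thick at the bottom, barrel 36 mm diameter above it, 30 mm high in all, 27 mm bore right through, 0.09 kg. Starts flange down. Origin: centre of the flange's underside; z up the barrel. Among the loose parts, any yaw; its place changes.
- axle_nut: Slotted (castellated) steel axle nut: hexagon 36 mm across flats, 20 mm high, and on it a slotted crown about 33 mm across, to 29 mm; 0.11 kg. Starts crown up. Origin: centre of its underside; z up; a flat faces +x and every 60 degrees from there. Among the loose parts, any yaw; its place changes.
- small_bearing: Look-alike, to be left alone: a small ball bearing, 35 mm outside, 15 mm bore, 11 mm thick, lying flat. Origin: centre of its underside. Among the loose parts, any yaw; its place changes.
- sleeve: Look-alike, to be left alone: a plain straight aluminium tube without flange, 32 mm outside, 20 mm bore, 42 mm high, on end. Origin: centre of its underside. Among the loose parts, any yaw; its place changes.
- plain_nut: Look-alike, to be left alone: a plain steel hexagon nut without slots, 27 mm across flats, 14 mm high. Origin: centre of its underside. Among the loose parts, any yaw; its place changes. (A spanner 190 mm long, 8 mm high, also lies among the loose parts, along y, its middle near x 0.535, y 0.19.)

How it is judged:
On the way, in this order (a step that is already met when the one before it is completed fails the run):
1. the bracket stands flat on its foot in the square pan, let go (horizontal distance between bracket and square_pan below 0.025 m and z of bracket in the frame of square_pan between -0.002 and 0.007 m and angle between bracket's own z axis and vertical below 0.06 rad and contact force between bracket and the fingers below 0.2 N), for 0.2 s.
2. the fingers then press on the bracket with more than 2 N and it stays flat in the pan (horizontal distance between bracket and square_pan below 0.025 m and z of bracket in the frame of square_pan between -0.002 and 0.007 m and angle between bracket's own z axis and vertical below 0.06 rad and contact force between bracket and the fingers above 2 N), for 0.1 s.
At the end, for the whole second after the job is handed in: Released and at rest: bracket flat on its pads in the square pan (within 25 mm of centre, tilt < 0.06 rad); bearing flat at the foot of the rod, collar on it, flange down (within 12 mm of the axis, tilt < 0.08, collar 31 to 39 mm above spindle's underside); nut in the bowl (within 35 mm) (all of step 1 and linear speed of each of bracket, axle_nut, bearing, collar below 0.02 m/s and angular speed of each of bracket, axle_nut, bearing, collar below 0.2 rad/s and horizontal distance between each of bearing, collar and spindle below 0.012 m and z of bearing in the frame of spindle below 0.038 m and (angle between bearing's own z axis and vertical below 0.08 rad or angle between bearing's own z axis and vertical above 3.06 rad) and z of collar in the frame of spindle between 0.031 and 0.039 m and angle between collar's own z axis and vertical below 0.08 rad and horizontal distance between axle_nut and round_bowl below 0.035 m and z of axle_nut in the frame of round_bowl between 0 and 0.03 m and contact force between each of axle_nut, bearing, collar and the fingers below 0.2 N); the robot touches nothing.
It fails at once if the small bearing, plain sleeve or plain nut is moved by more than 30 mm (distance of any of small_bearing, sleeve, plain_nut from where it was at the start of the episode above 0.03 m).
It fails at once if the bracket is dropped (falls free at more than 0.75 m/s, a drop of about 30 mm) (contact force between bracket and the fingers below 0.05 N and linear speed of bracket above 0.75 m/s).
It fails at once if the large bearing is dropped (falls free at more than 0.75 m/s, a drop of about 30 mm) (contact force between bearing and the fingers below 0.05 N and linear speed of bearing above 0.75 m/s).
It fails at once if the flanged collar is dropped (falls free at more than 0.75 m/s, a drop of about 30 mm) (contact force between collar and the fingers below 0.05 N and linear speed of collar above 0.75 m/s).
It fails at once if the axle nut is dropped (falls free at more than 0.75 m/s, a drop of about 30 mm) (contact force between axle_nut and the fingers below 0.05 N and linear speed of axle_nut above 0.75 m/s).
It also fails if it takes over 128 s, if anything falls off the work surface, if the arm or the gripper's body presses on something with over 40 N, if the wrist force passes 120 N, or if a joint passes its speed limit or range.

## Robot

A 6-joint arm with a two-finger parallel gripper is mounted at the origin on the work surface. World frame = base frame: x ahead of the robot, y to its left, z up, the work surface at z = 0. Lengths are in m, angles in rad, forces in N, time in s.
With the tool pointing down it reaches from about 0.35 to 0.975 m from the base axis. Payload 4.9 kg.
Tool frame: the origin (TCP) lies on the centre line of the jaws, within the pads' length; the fingertips stand 11 mm ahead of it and the grasp point (between the pads) lies 8 mm behind it; z points along the fingers, y is the line along which they close (so a half turn about z gives the same grasp; the last joint's range is limited). The gripper opens to 85 mm and grips with 20 to 120 N. Pads are 22 mm wide; open, the fingers measure 114 mm over their backs; the gripper's body (76 mm by 85 mm) begins 54 mm behind the grasp point. The pads swing forward as they close: fully open they stand 13 mm farther back than shut.
Start: joints at [1.136, 0.053, 1.613, -0, 1.476, -0.119], TCP at [0.194, 0.594, 0.242] pointing down, gripper open.
Joint ranges: [-3.01, 3.01], [-1.01, 2.22], [0.06, 2.58], [-1.02, 4.17], [0.09, 2.62], [-3.14, 3.14]. Speed limits (rad/s): [2.57, 2.57, 3.14, 3.14, 3.14, 3.14].

## Interface

Orientations are given as a rotation vector (axis times angle).
In Python, from cell import manip, optics gives the robot as it stands. Calls block until the motion is done:
- manip.goto(position, orientation): joint-space move of the TCP to a pose.
- manip.servo_line(position, frame=None, rate=0.15): straight line of the TCP; frame=None keeps the orientation; rate is the mean speed in m/s.
- manip.goto_joints(angles): joint-space move.
- manip.gripper_to(opening): finger opening in m; the grip force is fixed at half the most; returns when the fingers have stopped.
- manip.hold(seconds).
- manip.ik(position, orientation): joint angles nearest the present ones, or None.
- optics.get_image(name): name is "scene" or "top"; returns a dict with "image" (384x512x3 uint8, blue, green, red), "range_z" (384x512 float32, m along the optical axis (not along the pixel's ray), 0 where there is no reading), "fx", "fy", "cx", "cy" (pixels), "T" (4x4, takes a point from camera to world coordinates). Camera axes: x right, y up, looking along -z (the intrinsics and any distortion apply to the point x, -y, -z); pixel columns grow to the right and rows downward; lengths in m; the calibration is good to about 2 mm. A picture is of the moment at which its call begins.
A pose or a line that the arm cannot do raises manip.MotionError and nothing moves.
- manip.sign_off(): hands the job in; it is judged then, once.
Readings, each from a call of its own:
- manip.current_time_s(): time.
- manip.current_joint_pos(): joint angles.
- manip.current_dq(): joint speeds.
- manip.current_joint_torque(): joint torques, N m.
- manip.current_tool_pos(): TCP position.
- manip.current_orientation(): TCP orientation.
- manip.current_contact_force(): force on the tool from outside, world axes, zero at the start.
- manip.current_ft_torque(): the same for the moment, N m.
- manip.current_grip_width(): finger opening in m.
- manip.current_grip_force(): force on a finger pad.
Only numpy, scipy, OpenCV 4.12 (cv2) and the standard library are available. Lean on these libraries where they do the work, as an engineer would, in place of code of your own. Each camera call takes 0.05 s, during which the arm holds its last target. There are 200 camera calls.

## Working session

There is one attempt and no reset: what is moved stays moved. The work goes in short steps, each a Python script; the robot and the scene stay as the last script left them, time stands still between calls to the robot, and variables do not carry over. Pictures are saved under pics/ and viewed, at most 14 in all, crops included, and the job is handed in when it is done.

```bash
ls; mkdir -p pics
python3 - <<'E'
from cell import manip, optics
import cv2, numpy as np
for n in ("top","scene"):
    d=optics.get_image(n); cv2.imwrite(f"pics/{n}0.png",d["image"]); np.savez(f"{n}0.npz",**d)
    print(n,d["fx"],d["fy"],d["cx"],d["cy"],d["T"].round(4).tolist(),[k for k in d],(d["range_z"]>0).mean())
print(manip.current_orientation(),manip.current_time_s())
E
```

```text
pics
top 389.3514601811031 389.3514601811031 253.5519570073723 199.05189206932704 [[-0.0276, 0.9733, -0.2277, 0.27], [-0.9996, -0.0284, -0.0002, 0.0338], [-0.0067, 0.2276, 0.9737, 1.2252], [0.0, 0.0, 0.0, 1.0]] ['image', 'range_z', 'fx', 'fy', 'cx', 'cy', 'T'] 0.9961446126302084
scene 386.5859209305499 386.5859209305499 253.40376181842655 186.04256766297647 [[-0.9028, -0.3246, 0.2821, 0.8101], [0.43, -0.6948, 0.5766, 0.5729], [0.0089, 0.6418, 0.7668, 0.7819], [0.0, 0.0, 0.0, 1.0]] ['image', 'range_z', 'fx', 'fy', 'cx', 'cy', 'T'] 0.9958750406901041
[-4.93810628e-01 -3.10200544e+00  2.82780005e-03] 0.1
```

View pics/top0.png

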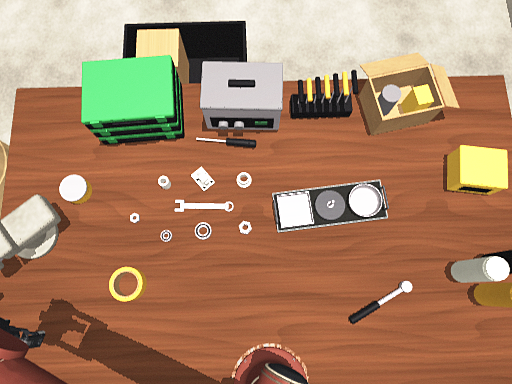

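View pics/scene0.png

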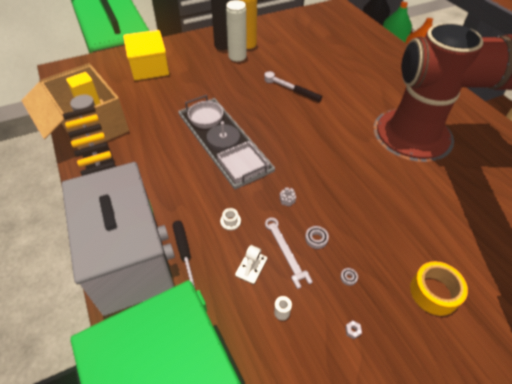

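The top view shows the sleeve at (164,182), bracket (203,178), collar (244,180), slotted nut (245,227), large bearing (203,231), small bearing (166,236) and plain nut (134,217). In the tray, the pan is at (294,209), the rod at (330,204) and the bowl at (366,199). The scene view agrees.

```bash
cat > h.py <<'E'
import numpy as np, cv2
def cloud(d):
    h,w=d["range_z"].shape; u,v=np.meshgrid(np.arange(w),np.arange(h)); z=d["range_z"]
    p=np.stack([(u-d["cx"])/d["fx"]*z,-(v-d["cy"])/d["fy"]*z,-z,np.ones_like(z)],-1)
    return (p@d["T"].T)[...,:3]
def ray(d,u,v,zp):
    u,v=np.asarray(u,float),np.asarray(v,float)
    r=np.stack([(u-d["cx"])/d["fx"],-(v-d["cy"])/d["fy"],-np.ones_like(u)],-1)@d["T"][:3,:3].T
    o=d["T"][:3,3]; return o+r*((zp-o[2])/r[...,2])[...,None]
E
python3 - <<'E'
from h import *
for n in ("top","scene"):
    d=dict(np.load(n+"0.npz")); P=cloud(d)
    roi=(P[...,0]>.33)&(P[...,0]<.68)&(P[...,1]>-.36)&(P[...,1]<.42)
    t=roi&(abs(P[...,2])<.008); A=np.c_[P[t][:,:2],np.ones(t.sum())]
    c=np.linalg.lstsq(A,P[t][:,2],rcond=None)[0]; Z=P[...,2]-P[...,:2]@c[:2]-c[2]
    print(n,"plane",c.round(4),"std",(P[t][:,2]-A@c).std().round(4))
    k=(roi&(Z>.005)).astype(np.uint8)
    N,L,S,_=cv2.connectedComponentsWithStats(k)
    for i in range(1,N):
        if S[i,4]<15: continue
        q=P[L==i]; z=Z[L==i]; print(S[i],"med",np.median(q,0).round(3),"mid",((q.min(0)+q.max(0))/2).round(3),"ext",np.ptp(q,0).round(3),"zmax",z.max().round(3))
d=dict(np.load("top0.npz")); s=dict(np.load("scene0.npz"))
cv2.imwrite("pics/topc.png",cv2.resize(d["image"][155:250,120:270],None,fx=5.3,fy=5.3,interpolation=cv2.INTER_CUBIC))
cv2.imwrite("pics/scenec.png",cv2.resize(s["image"][180:345,205:370],None,fx=3.6,fy=3.6,interpolation=cv2.INTER_CUBIC))
E
```

```text
top plane [ 0.0016 -0.001  -0.0015] std 0.0029
[191 167  24  24 279] med [0.618 0.196 0.011] mid [0.627 0.198 0.035] ext [0.078 0.074 0.062] zmax 0.067
[237 173  14  15 106] med [0.614 0.066 0.024] mid [0.619 0.065 0.019] ext [0.048 0.042 0.029] zmax 0.034
[158 177  13  12 108] med [0.612 0.318 0.037] mid [0.612 0.319 0.025] ext [0.03  0.031 0.04 ] zmax 0.046
[322 181  58  37 636] med [ 0.549 -0.315  0.008] mid [ 0.544 -0.274  0.018] ext [0.118 0.173 0.028] zmax 0.032
[271 188 109  45 979] med [ 0.506 -0.1    0.008] mid [ 0.515 -0.191  0.024] ext [0.139 0.337 0.04 ] zmax 0.045
[313 191  33  31 747] med [ 0.523 -0.204  0.021] mid [ 0.525 -0.206  0.037] ext [0.098 0.101 0.065] zmax 0.07
[174 200  60  13 254] med [0.536 0.201 0.007] mid [0.539 0.195 0.009] ext [0.042 0.189 0.009] zmax 0.014
[132 214   8  10  47] med [0.503 0.409 0.012] mid [0.502 0.41  0.011] ext [0.028 0.02  0.015] zmax 0.02
[195 222  17  18 177] med [0.455 0.196 0.013] mid [0.458 0.196 0.011] ext [0.055 0.05  0.015] zmax 0.02
[239 222  13  13  95] med [0.459 0.063 0.021] mid [0.462 0.063 0.018] ext [0.039 0.038 0.027]
[... 630 characters left out ...]
.213 0.006] mid [0.541 0.195 0.008] ext [0.042 0.188 0.007] zmax 0.012
[306 227  22  21 311] med [0.46  0.198 0.013] mid [0.459 0.196 0.011] ext [0.053 0.052 0.013] zmax 0.018
[236 246  31  38 658] med [0.633 0.203 0.01 ] mid [0.63  0.205 0.034] ext [0.078 0.064 0.057] zmax 0.062
[341 269  17  16 184] med [0.447 0.313 0.009] mid [0.446 0.312 0.009] ext [0.035 0.034 0.01 ] zmax 0.015
[411 274  18  28 288] med [0.344 0.403 0.039] mid [0.341 0.4   0.027] ext [0.021 0.039 0.046] zmax 0.052
[275 297  16  23 293] med [0.618 0.321 0.035] mid [0.617 0.319 0.024] ext [0.032 0.032 0.039] zmax 0.044
[346 322  15  15 123] med [0.507 0.41  0.012] mid [0.506 0.41  0.01 ] ext [0.029 0.02  0.012] zmax 0.017
```

View pics/topc.png

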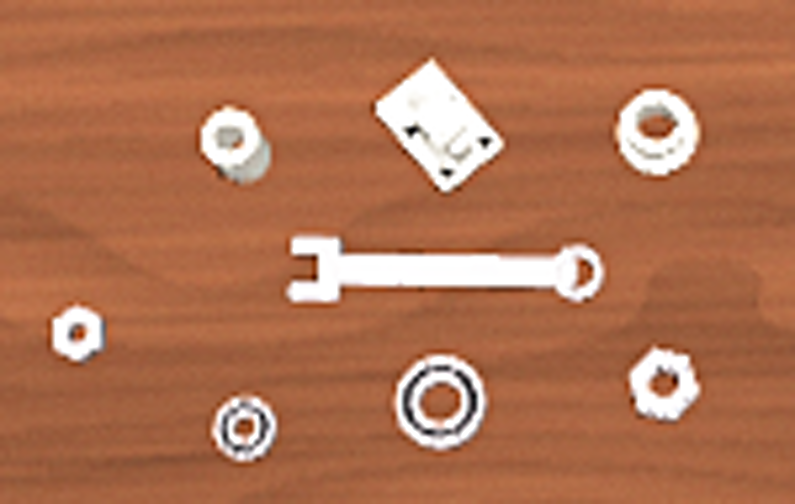

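View pics/scenec.png

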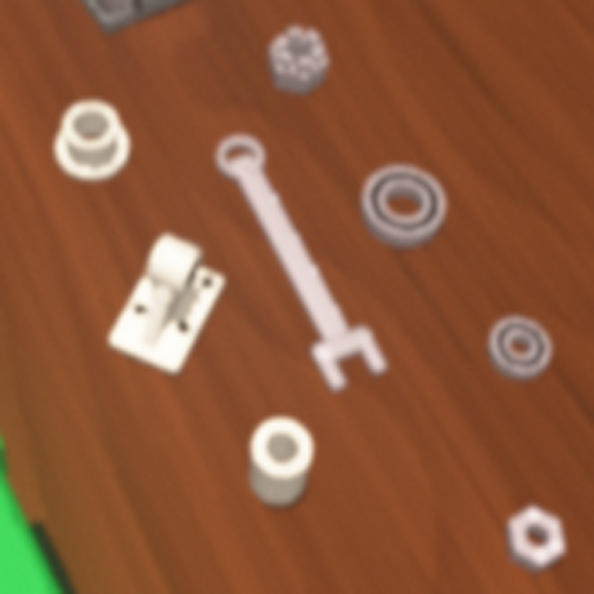

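The crops confirm the identities: crown slots on the nut at top px (245,227), flange down on the collar at (244,180), and wide ring for the bearing at (203,231). The two cameras agree to within about 4 mm, so I'll average them. Next come bracket yaw, nut yaw and the tray axis.

Run:
```python
from h import *
def near(P,x,y,r): return np.hypot(P[...,0]-x,P[...,1]-y)<r
for n in ("top","scene"):
    d=dict(np.load(n+"0.npz")); P=cloud(d); hsv=cv2.cvtColor(d["image"],cv2.COLOR_BGR2HSV)
    print("==",n)
    # bracket: foot by bright mask, rays to z=.011 plane (only low-depth pixels), boss by depth
    m=near(P,.625,.20,.07)&(hsv[...,1]<90)
    f=P[m&(P[...,2]<.02)]; v,u=np.nonzero(m&(P[...,2]<.02))
    q=ray(d,u,v,.011)[:,:2]; r=cv2.minAreaRect((q*1000).astype(np.float32)); print("foot",np.round(r,1).tolist() if 0 else r)
    b=P[m&(P[...,2]>.048)]; print("boss",len(b),b.mean(0).round(4), ((b.min(0)+b.max(0))/2).round(4), cv2.minAreaRect((b[:,:2]*1000).astype(np.float32)))
    w=P[m&(P[...,2]>.02)&(P[...,2]<.04)]; print("web",len(w),w.mean(0).round(4) if len(w) else 0)
    # nut
    m=near(P,.463,.064,.03)&(P[...,2]>(.012)); q=P[m][:,:2]; c=q.mean(0)
    e=cv2.Canny(d["image"],60,150)>0
    for nm,(x,y,zt) in dict(nut=(.463,.064,.029),bearing=(.4585,.196,.015),collar=(.6205,.0665,.03)).items():
        mm=(near(P,x,y,.035)&(hsv[...,1]<90)).astype(np.uint8)
        cs=max(cv2.findContours(mm,cv2.RETR_EXTERNAL,cv2.CHAIN_APPROX_NONE)[0],key=cv2.contourArea)[:,0]
        print(nm,"ray z0",((a:=ray(d,cs[:,0],cs[:,1],0.))[:,:2].min(0)/2+a[:,:2].max(0)/2).round(4),"ext",np.ptp(a,0).round(4)[:2])
        t=P[near(P,x,y,.035)&(P[...,2]>zt-.006)]; print("   topface",len(t),t.mean(0).round(4),((t.min(0)+t.max(0))/2).round(4))
        if nm=="nut":
            g=cv2.resize(hsv[...,1],None,fx=8,fy=8,interpolation=cv2.INTER_CUBIC)
            ms=cv2.resize(near(P,x,y,.035).astype(np.uint8),None,fx=8,fy=8,interpolation=0)
            cs=max(cv2.findContours(((g<90)&(ms>0)).astype(np.uint8),cv2.RETR_EXTERNAL,cv2.CHAIN_APPROX_NONE)[0],key=cv2.contourArea)[:,0]
            uv=(cs+.5)/8-.5; a=ray(d,uv[:,0],uv[:,1],.010)[:,:2]
            hull=cv2.convexHull((a*1000).astype(np.float32))[:,0]; s=np.roll(hull,-1,0)-hull; L=np.hypot(*s.T); th=np.arctan2(s[:,1],s[:,0])
            F=(L*np.exp(6j*th)).sum()/L.sum(); print("   flat yaw deg mod60",np.degrees(np.angle(F)/6)+30,"strength",abs(F).round(2))
    # tray: rod
    m=near(P,.523,-.205,.04)&(P[...,2]>.05); t=P[m]; print("rod",len(t),t.mean(0).round(4))
    m=(P[...,2]>.006)&(P[...,2]<.06)&(P[...,0]>.42)&(P[...,0]<.62)&(P[...,1]<0)&(P[...,1]>-.4)
    print("tray",cv2.minAreaRect((P[m][:,:2]*1000).astype(np.float32)))
    k=cv2.inRange(hsv,(0,0,170),(180,60,255))
    k=(k>0)&m
    N,LL,S,C=cv2.connectedComponentsWithStats(k.astype(np.uint8))
    for i in range(1,N):
        if S[i,4]>100: print("bright",S[i],P[LL==i].mean(0).round(4))
    # dark base disc
    m=near(P,.523,-.205,.06)&(P[...,2]>.018)&(P[...,2]<.03); t=P[m]; print("disc",t.mean(0).round(4),((t.min(0)+t.max(0))/2).round(4),np.ptp(t,0).round(4))
```

```text
== top
foot ((627.8572998046875, 198.27520751953125), (72.0972671508789, 47.510555267333984), 39.091304779052734)
boss 65 [0.6168 0.1915 0.0569] [0.6177 0.1919 0.0574] ((617.9820556640625, 192.5863037109375), (27.675992965698242, 22.305950164794922), 41.74391174316406)
web 22 [0.617  0.1924 0.0308]
nut ray z0 [0.4646 0.0638] ext [0.0421 0.0383]
   topface 36 [0.4605 0.0639 0.0275] [0.4617 0.0618 0.0275]
   flat yaw deg mod60 44.60431 strength 0.69
bearing ray z0 [0.4589 0.1973] ext [0.0548 0.0509]
   topface 160 [0.4555 0.1969 0.0133] [0.4555 0.1957 0.014 ]
collar ray z0 [0.6232 0.0635] ext [0.0514 0.0461]
   topface 54 [0.6195 0.0655 0.028 ] [0.6201 0.0657 0.0289]
rod 10 [ 0.5241 -0.2047  0.0638]
tray ((515.5817260742188, -206.54306030273438), (177.17620849609375, 361.5242004394531), 0.577177882194519)
bright [349 182  33  35 371] [ 0.5411 -0.3204  0.0139]
disc [ 0.5246 -0.2051  0.0217] [ 0.5245 -0.1993  0.0231] [0.0949 0.1069 0.0102]
== scene
foot ((626.5787353515625, 194.1265106201172), (87.20235443115234, 51.806884765625), 39.98265838623047)
boss 141 [0.6244 0.1949 0.0566] [0.6234 0.1929 0.0551] ((622.4520874023438, 192.37583923339844), (28.648849487304688, 24.37179946899414), 38.63829803466797)
web 69 [0.6363 0.2058 0.0301]
nut ray z0 [0.4583 0.0541] ext [0.0462 0.0536]
   topface 62 [0.4649 0.0635 0.027 ] [0.4652 0.0632 0.0268]
   flat yaw deg mod60 46.798973 strength 0.32
bearing ray z0 [0.4538 0.1915] ext [0.0577 0.0577]
   topface 277 [0.4592 0.1966 0.0135] [0.4589 0.1961 0.013 ]
collar ray z0 [0.621  0.0565] ext [0.0518 0.0613]
   topface 95 [0.6229 0.065  0.0284] [0.6228 0.0645 0.0284]
rod 21 [ 0.5295 -0.2052  0.0631]
tray ((528.2743530273438, -206.49258422851562), (128.2156219482422, 356.9284973144531), 5.908054828643799)
bright [192 107  30  17 194] [ 0.5303 -0.329   0.009 ]
disc [ 0.5296 -0.2018  0.022 ] [ 0.5284 -0.2003  0.0239] [0.0955 0.1092 0.0118]
```

```bash
cat >> h.py <<'E'
from scipy.spatial.transform import Rotation as Ro
from cell import manip, optics
yawp=np.radians(5.9); RODXY=np.array([.527,-.205]); ax=np.array([np.sin(yawp),-np.cos(yawp)])*.112
BOWL=RODXY+ax; PAN=RODXY-ax
def rv(yaw):
    s,c=np.sin(yaw),np.cos(yaw)
    return Ro.from_matrix(np.array([[-s,c,0],[c,s,0],[0,0,-1.]]).T).as_rotvec()
def goto(xy,z,yaw,flip=True):
    best=None
    for y in ([yaw,yaw+np.pi] if flip else [yaw]):
        q=manip.ik([*xy,z],rv(y))
        if q is not None and (best is None or abs(q[5])<abs(best[1][5])): best=(y,q)
    manip.goto([*xy,z],rv(best[0])); return best[0]
def line(z,rate=.15,xy=None):
    p=np.array(manip.current_tool_pos()); p[2]=z
    if xy is not None: p[:2]=xy
    manip.servo_line(p.tolist(),rate=rate)
def touch(zstart,zmin,f=4,step=.001):
    "lower in steps until upward force grows by f; returns z"
    line(zstart,.1); manip.hold(.15); f0=manip.current_contact_force()[2]; z=zstart
    while z>zmin:
        z-=step; line(z,.02); df=manip.current_contact_force()[2]-f0
        if df>f: break
    print("touch z",round(z,4),"dF",round(df,1)); return z
def rep(s): print(s,"t",round(manip.current_time_s(),1),"p",np.round(manip.current_tool_pos(),4),"F",np.round(manip.current_contact_force(),1),"w",round(manip.current_grip_width(),4),"gf",round(manip.current_grip_force(),1))
E
python3 - <<'E'
from h import *
for n in("top","scene"):
    d=dict(np.load(n+"0.npz")); print(n,[ray(d,u,v,z)[:2].round(3).tolist() for u,v,z in ([(294,209,.006),(366,199,.02)] if n=="top" else [(241,161,.006),(207,114,.02)])])
print(PAN,BOWL)
y=goto([.620,.192],.16,np.radians(129.5)); rep("above")
manip.gripper_to(.06)
line(.07); line(.038,.08); rep("at boss"); manip.gripper_to(0.0); rep("gripped")
line(.05,.05); rep("lift"); line(.16); rep("up"); print("yaw",y)
d=optics.get_image("scene"); cv2.imwrite("pics/g1.png",cv2.resize(d["image"][60:330,170:410],None,fx=2.2,fy=2.2))
E
```

```text
top [[0.519, -0.094], [0.542, -0.323]]
scene [[0.517, -0.107], [0.535, -0.318]]
[ 0.51548724 -0.09359328] [ 0.53851276 -0.31640672]
above t 2.2 p [0.6198 0.1929 0.1602] F [0.5 0.7 0.2] w 0.0854 gf 0.0
at boss t 3.9 p [0.6202 0.1923 0.0372] F [-0.2 -0.5  0.4] w 0.0598 gf 0.0
gripped t 4.3 p [0.6216 0.1924 0.0396] F [-0.5 -0.9  5.4] w 0.0232 gf 58.5
lift t 4.7 p [0.6213 0.1924 0.0497] F [-0.6  0.5 -4.3] w 0.0235 gf 59.2
up t 5.6 p [0.6204 0.1922 0.1584] F [-0.  -0.2 -4.9] w 0.0232 gf 59.2
yaw 5.40179403492245
```

View pics/g1.png

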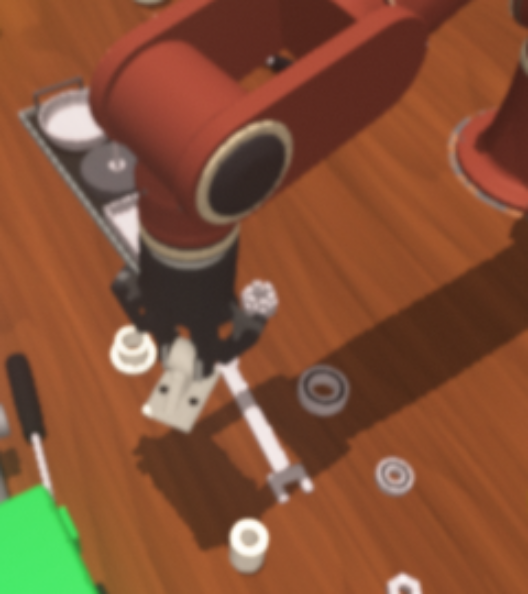

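The bracket is held at the boss around (185,360), with its foot at (180,405) clear of the bench and roughly level. Now I'll place it.

Run:
```python
from h import *
y=5.40179403492245-np.radians(33.6); b=np.radians(185.9)
t=PAN+.010*np.array([np.cos(b),np.sin(b)])
goto(t,.16,y,flip=False); rep("over pan"); line(.07)
z=touch(.052,.040,f=3); rep("down")
d=optics.get_image("scene"); cv2.imwrite("pics/p1.png",cv2.resize(d["image"][80:220,150:330],None,fx=3.2,fy=3.2))
```

```text
over pan t 6.8 p [ 0.506  -0.094   0.1601] F [ 0.4  0.2 -3.3] w 0.0236 gf 59.3
touch z 0.045 dF 6.1
down t 9.8 p [ 0.5075 -0.0941  0.0456] F [-2.6  0.8  2.8] w 0.0234 gf 60.0
```

View pics/p1.png

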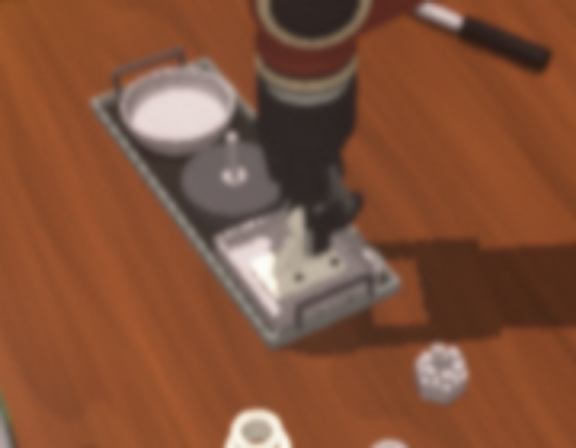

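Contact came at the expected height (TCP 0.0456), with the foot inside the pan near (310,265). I'll release, back off and measure.

Run:
```python
from h import *
manip.gripper_to(.045); manip.hold(.3); rep("released"); line(.12); rep("up")
p=np.array(manip.current_tool_pos())
goto([.40,.02],.22,5.40179403492245-np.radians(33.6),flip=False)
for n in("top","scene"):
    d=optics.get_image(n); np.savez(n+"1.npz",**d); P=cloud(d)
    def near(x,y,r): return np.hypot(P[...,0]-x,P[...,1]-y)<r
    b=P[near(.51,-.094,.05)&(P[...,2]>.054)]; print(n,"boss",len(b),b.mean(0).round(4),((b.min(0)+b.max(0))/2).round(4),cv2.minAreaRect((b[:,:2]*1000).astype(np.float32)))
    if n=="scene": cv2.imwrite("pics/p2s.png",cv2.resize(d["image"][90:200,170:290],None,fx=5,fy=5,interpolation=cv2.INTER_CUBIC))
    else: cv2.imwrite("pics/p2t.png",cv2.resize(d["image"][170:240,260:400],None,fx=5,fy=5,interpolation=cv2.INTER_CUBIC))
```

```text
released t 10.5 p [ 0.5073 -0.0942  0.045 ] F [-0.2 -1.2  0.8] w 0.0453 gf 0.0
up t 11.2 p [ 0.5068 -0.094   0.1194] F [-0.2  0.7  0.4] w 0.0453 gf 0.0
top boss 42 [ 0.5047 -0.0962  0.0631] [ 0.5045 -0.0958  0.0622] ((505.3546142578125, -95.98812103271484), (26.869295120239258, 14.756068229675293), 16.925216674804688)
scene boss 88 [ 0.5102 -0.0899  0.0621] [ 0.5086 -0.0926  0.0618] ((508.39019775390625, -91.6178207397461), (27.593894958496094, 27.75349235534668), 15.89232063293457)
```

View pics/p2s.png

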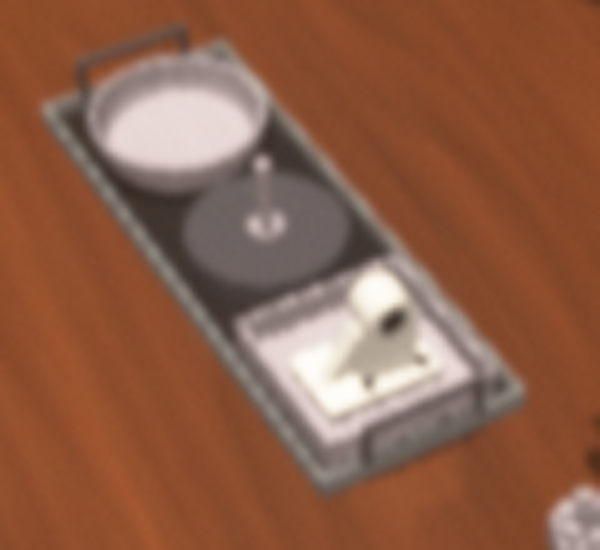

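View pics/p2t.png

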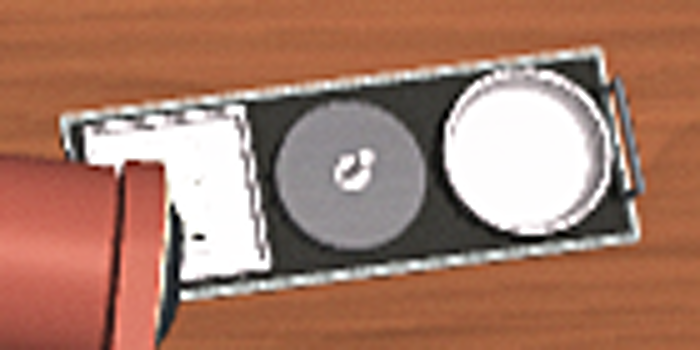

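The bracket stands flat in the pan, with its foot centred around scene-crop (365,375). Now I'll press on the boss, then fetch the bearing.

Run:
```python
from h import *
y=5.40179403492245-np.radians(33.6)
goto([.507,-.094],.13,y,flip=False); manip.gripper_to(0.0)
z=touch(.092,.066,f=5,step=.001); manip.hold(.4); rep("press"); line(z+.015,.05); rep("off"); line(.14)
# bearing
goto([.458,.1965],.14,np.radians(90)); manip.gripper_to(.064); line(.035)
z=touch(.022,-.004,f=3); line(z+.004,.05); rep("at bearing")
manip.gripper_to(0.0); rep("gripped"); line(.04,.05); rep("lift"); line(.15); rep("up")
d=optics.get_image("scene"); cv2.imwrite("pics/b1.png",cv2.resize(d["image"][90:330,170:410],None,fx=2.3,fy=2.3))
```

```text
touch z 0.077 dF 6.3
press t 18.1 p [ 0.5073 -0.0939  0.0779] F [-3.3  0.2  4.7] w -0.0001 gf 2.8
off t 18.6 p [ 0.5076 -0.094   0.0925] F [ 0.6 -0.4 -0.9] w -0.0 gf 0.0
touch z 0.004 dF 8.6
at bearing t 27.8 p [0.4584 0.1966 0.0083] F [0.1 0.6 0.3] w 0.0639 gf 0.0
gripped t 28.1 p [0.4585 0.1967 0.0084] F [ 0.3 -0.5  3.7] w 0.0487 gf 63.7
lift t 28.9 p [0.4583 0.1966 0.0399] F [ 0.3  1.  -1.3] w 0.0487 gf 62.6
up t 29.7 p [0.4575 0.1964 0.1487] F [ 0.3 -0.1 -2. ] w 0.0493 gf 62.6
```

View pics/b1.png

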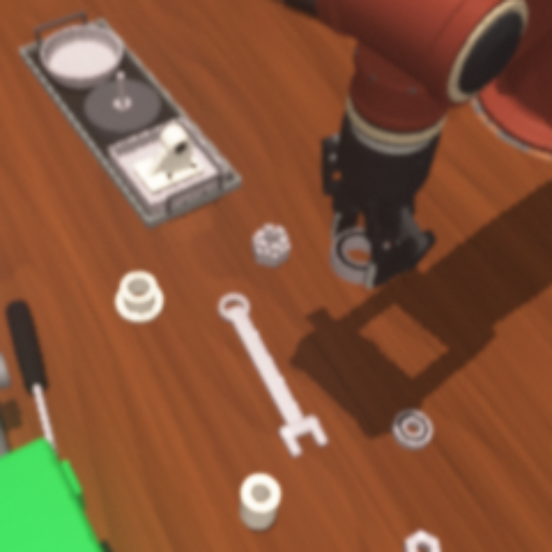

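The bearing is held between the fingers around (360,255), and the bracket is still standing in the pan at (175,160). The grip width of 48.7 mm is under the 52 mm diameter, so I'll check the held offset.

Run:
```python
from h import *
p=np.array(manip.current_tool_pos())
for n in("top","scene"):
    d=optics.get_image(n); P=cloud(d); hsv=cv2.cvtColor(d["image"],cv2.COLOR_BGR2HSV)
    m=(np.hypot(P[...,0]-p[0],P[...,1]-p[1])<.045)&(P[...,2]>p[2]-.025)&(P[...,2]<p[2]+.02)
    t=P[m]; print(n,len(t)); 
    for z in np.arange(p[2]-.025,p[2]+.02,.005):
        s=t[(t[:,2]>=z)&(t[:,2]<z+.005)]
        if len(s): print("  z-p",round(z-p[2],3),len(s),(s.min(0)-p)[:2].round(3),(s.max(0)-p)[:2].round(3))
    if n=="scene": v,u=np.nonzero(m); cv2.imwrite("pics/b2.png",cv2.resize(d["image"][v.min()-12:v.max()+12,u.min()-12:u.max()+12],None,fx=8,fy=8,interpolation=cv2.INTER_CUBIC))
```

```text
top 48
  z-p -0.01 3 [-0.027 -0.004] [-0.027  0.007]
  z-p -0.005 3 [-0.028 -0.01 ] [-0.025  0.004]
  z-p 0.0 20 [-0.026 -0.014] [-0.014  0.017]
  z-p 0.005 21 [-0.026 -0.014] [-0.012  0.011]
  z-p 0.01 1 [-0.027 -0.001] [-0.027 -0.001]
scene 404
  z-p -0.01 37 [-0.013 -0.014] [0.026 0.031]
  z-p -0.005 50 [-0.013 -0.038] [0.028 0.037]
  z-p 0.0 125 [-0.025 -0.036] [0.026 0.038]
  z-p 0.005 130 [-0.022 -0.038] [0.027 0.038]
  z-p 0.01 33 [-0.01 -0.03] [0.012 0.038]
  z-p 0.015 29 [-0.01  -0.038] [0.012 0.039]
```

View pics/b2.png

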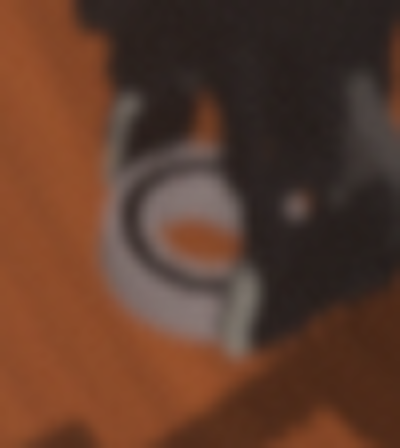

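The bearing is centred in the jaws (x from −26 to +27 mm) and level. Next I thread it over the rod.

Run:
```python
from h import *
goto(RODXY,.16,np.radians(90)); rep("over rod"); line(.09,.1); rep("rod top"); line(.045,.06); rep("on rod")
z=touch(.038,.028,f=3); rep("down"); manip.gripper_to(.064); manip.hold(.2); rep("open"); line(.10,.1); line(.17)
# collar
goto([.6213,.0652],.14,np.radians(45)); manip.gripper_to(.052)
for n in("top","scene"):
    d=optics.get_image(n); P=cloud(d); t=P[(np.hypot(P[...,0]-RODXY[0],P[...,1]-RODXY[1])<.035)&(P[...,2]>.031)&(P[...,2]<.045)]
    r=P[(np.hypot(P[...,0]-RODXY[0],P[...,1]-RODXY[1])<.02)&(P[...,2]>.055)]
    print(n,"bearing",len(t),t.mean(0).round(4),((t.min(0)+t.max(0))/2).round(4),np.ptp(t,0).round(3),"rod",r.mean(0).round(4) if len(r) else 0)
    np.savez(n+"2.npz",**d)
    if n=="scene": cv2.imwrite("pics/c1.png",cv2.resize(d["image"][90:250,170:350],None,fx=3.2,fy=3.2))
```

```text
over rod t 31.9 p [ 0.5271 -0.2046  0.1599] F [-1.1  0.5 -2.2] w 0.0489 gf 62.6
rod top t 32.8 p [ 0.5276 -0.2048  0.0907] F [-0.2  0.8 -1.8] w 0.0487 gf 62.6
on rod t 33.7 p [ 0.5279 -0.205   0.0453] F [ 0.3  0.1 -1.8] w 0.0487 gf 62.6
touch z 0.03 dF 9.9
down t 36.1 p [ 0.5279 -0.205   0.0313] F [-4.4  1.7  8.4] w 0.0492 gf 64.9
open t 36.6 p [ 0.5277 -0.2049  0.0298] F [ 0.  -0.7 -0.8] w 0.064 gf 0.0
top bearing 168 [ 0.5254 -0.2034  0.0358] [ 0.5255 -0.2042  0.0368] [0.052 0.051 0.011] rod [ 0.5243 -0.2049  0.0668]<stdin>:9: RuntimeWarning: Mean of empty slice.
  ret = um.true_divide(
Traceback (most recent call last):
ValueError: zero-size array to reduction operation minimum which has no identity
```

Only the occluded scene view failed. The top view shows the bearing seated, centre (0.5255, −0.2042), top 0.037. Now the collar.

Run:
```python
from h import *
line(.05); line(.0205,.06); rep("at collar"); manip.gripper_to(0.0); rep("gripped"); line(.035,.05); line(.17); rep("up")
p=np.array(manip.current_tool_pos()); d=optics.get_image("scene"); P=cloud(d)
m=(np.hypot(P[...,0]-p[0],P[...,1]-p[1])<.045)&(P[...,2]>p[2]-.03)&(P[...,2]<p[2]+.01)
v,u=np.nonzero(m); cv2.imwrite("pics/c1.png",cv2.resize(d["image"][v.min()-20:v.max()+20,u.min()-20:u.max()+20],None,fx=5,fy=5,interpolation=cv2.INTER_CUBIC))
t=P[m&(P[...,2]<p[2]-.012)]; print(len(t),(t.min(0)-p).round(3),(t.max(0)-p).round(3))
```

```text
at collar t 41.5 p [0.6219 0.0649 0.0201] F [ 0.2  0.3 -0.3] w 0.0518 gf 0.0
gripped t 41.8 p [0.6228 0.0649 0.0214] F [ 0.7 -0.3  3.5] w 0.0345 gf 60.0
up t 43.2 p [0.6222 0.0649 0.1684] F [ 0.   0.2 -0.8] w 0.0343 gf 59.7
119 [-0.023 -0.013 -0.023] [ 0.025  0.024 -0.012]
```

View pics/c1.png

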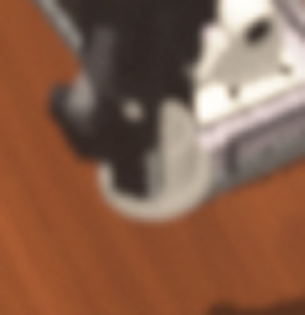

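The collar is held with its flange below the fingertips around (155,190). I'll place it on the rod, then pick up the nut.

Run:
```python
from h import *
goto(RODXY,.17,np.radians(45)); line(.10,.1); rep("over rod"); line(.072,.06); rep("on rod")
z=touch(.066,.055,f=3); rep("down"); manip.gripper_to(.052); manip.hold(.2); rep("open"); line(.12,.1); line(.17)
# nut
goto([.463,.0635],.14,np.radians(45.5+60)); manip.gripper_to(.054)
for n in("top","scene"):
    d=optics.get_image(n); P=cloud(d); t=P[(np.hypot(P[...,0]-RODXY[0],P[...,1]-RODXY[1])<.035)&(P[...,2]>.058)&(P[...,2]<.085)]
    if len(t): print(n,"collar top",len(t),t.mean(0).round(4),((t.min(0)+t.max(0))/2).round(4),np.ptp(t,0).round(3))
    if n=="top": cv2.imwrite("pics/n1.png",cv2.resize(d["image"][165:240,260:400],None,fx=5,fy=5,interpolation=cv2.INTER_CUBIC))
```

```text
over rod t 45.2 p [ 0.5279 -0.2045  0.1007] F [ 0.  -0.3 -0.9] w 0.0342 gf 59.7
on rod t 45.9 p [ 0.5277 -0.2044  0.0716] F [-0.6 -0.1 -0.5] w 0.0344 gf 59.7
touch z 0.058 dF 9.1
down t 48.3 p [ 0.5277 -0.2044  0.0593] F [-4.7  2.7  7.7] w 0.0342 gf 60.7
open t 48.8 p [ 0.5276 -0.2043  0.0578] F [0.2 0.1 0.4] w 0.0519 gf 0.0
top collar top 73 [ 0.5256 -0.2035  0.0661] [ 0.5262 -0.2031  0.0658] [0.035 0.034 0.014]
scene collar top 102 [ 0.5292 -0.2032  0.0651] [ 0.5291 -0.2041  0.0647] [0.036 0.039 0.013]
```

View pics/n1.png

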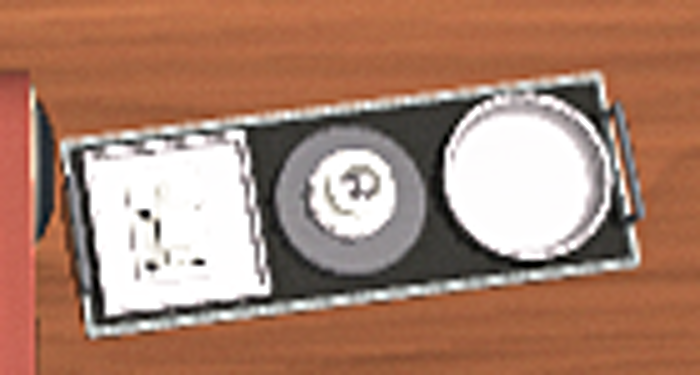

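The bracket sits in the pan and the collar stacks on the bearing at (352,192). Its top at 0.066 matches the 0.068 expected. The nut is last.

Run:
```python
from h import *
line(.05); line(.0125,.06); rep("at nut"); manip.gripper_to(0.0); rep("gripped"); z0=manip.current_tool_pos()[2]
line(.03,.05); line(.14); rep("up")
goto(BOWL,.14,np.radians(95.9)); line(.06,.1); z=touch(z0+.014,z0,f=3); rep("down")
manip.gripper_to(.048); manip.hold(.2); rep("open"); line(.08,.1); line(.2)
goto([.40,.15],.25,np.radians(95.9)); rep("away")
for n in("top","scene"):
    d=optics.get_image(n); P=cloud(d); t=P[(np.hypot(*(P[...,:2]-BOWL).transpose(2,0,1))<.035)&(P[...,2]>.018)]
    print(n,"nut",len(t),t.mean(0).round(4) if len(t) else 0,t.max(0).round(4) if len(t) else 0, BOWL)
    if n=="scene": cv2.imwrite("pics/f1.png",cv2.resize(d["image"][80:345,160:370],None,fx=2.2,fy=2.2,interpolation=cv2.INTER_CUBIC))
```

```text
at nut t 54.1 p [0.4638 0.0634 0.0125] F [ 1.1 -0.7  0.9] w 0.054 gf 0.0
gripped t 54.4 p [0.4645 0.0634 0.0133] F [-0.1 -0.5  3.3] w 0.0348 gf 61.3
up t 55.8 p [0.4638 0.0634 0.1387] F [-0.9 -0.7 -1.1] w 0.0343 gf 60.9
touch z 0.0193 dF 7.2
down t 60.8 p [ 0.5398 -0.316   0.0204] F [-3.4  2.5  5.7] w 0.0347 gf 61.6
open t 61.2 p [ 0.5397 -0.3159  0.0191] F [-0.1 -0.3  0.2] w 0.0477 gf 0.0
away t 64.9 p [0.4002 0.1497 0.2498] F [ 0.1 -0.2  0.3] w 0.0481 gf 0.0
top nut 97 [ 0.5353 -0.3127  0.029 ] [ 0.557  -0.2958  0.0385] [ 0.53851276 -0.31640672]
scene nut 118 [ 0.5416 -0.3117  0.0285] [ 0.56   -0.2945  0.0378] [ 0.53851276 -0.31640672]
```

View pics/f1.png

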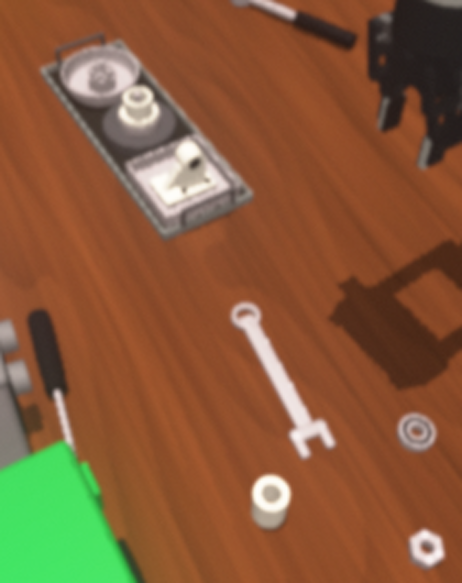

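The nut is in the bowl at (102,77), the collar and bearing are on the rod at (138,105), and the bracket is in the pan at (185,175). The look-alikes haven't moved. Handing in.

```bash
python3 -c "
from cell import manip; print(manip.sign_off())"
```

```text
the job is handed in; nothing more can be done
None
```

The job is handed in at about 65 s of the 128 s allowed, but the hand-in gave no verdict: the bracket stands in the pan and was pressed at about 5 N, the bearing and flange-down collar are on the rod, the slotted nut is in the bowl, and the three look-alikes were left alone.

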